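Change the cooling water over to the clean strainer

ROBOT

A 6-joint arm with a two-finger parallel gripper is mounted at the origin on the work surface. World frame = base frame: x ahead of the robot, y to its left, z up, the work surface at z = 0. Lengths are in m, angles in rad, forces in N, time in s.
With the tool pointing down it reaches from about 0.325 to 0.775 m from the base axis. Payload 5.5 kg.
Tool frame: the origin (TCP) lies on the front face of the gripper's body, between the roots of the fingers; the fingertips stand 73 mm ahead of it and the grasp point (between the pads) lies 54 mm ahead of it (manip.nose_length is the distance from the TCP to the fingertips, in m); x points along the fingers, z is the direction in which the jaws open and shut, and the axes are right-handed (so a half turn about x gives the same grasp; the last joint's range is limited). The gripper opens to 85 mm and grips with 20 to 120 N. Pads are 22 mm wide; open, the fingers measure 114 mm over their backs; the gripper's body (76 mm by 85 mm) begins 54 mm behind the grasp point. The pads swing forward as they close: fully open they stand 13 mm farther back than shut.
Start: joints at [-1.216, 0.091, 1.231, -0, 1.82, -0.057], TCP at [0.24, -0.55, 0.304] pointing down, gripper open.
Joint ranges: [-2.87, 2.87], [-0.86, 2.18], [0.17, 2.46], [-1.51, 4.65], [0.06, 2.69], [-2.65, 2.65]. Speed limits (rad/s): [2.57, 2.57, 3.01, 3.14, 3.14, 3.14].

INTERFACE

Orientations are given as a unit quaternion [x, y, z, w].
In Python, from cell import manip gives the robot as it stands.
- The arm moves only by the tool play_rows, never from a script. Its argument "moves" is a list that holds one entry, the list of rows, each a list of 6 numbers: the shift along the tool's x, y, z in cm, then the turn, a rotation vector about the tool's x, y, z in degrees. In form: [[[dx, dy, dz, ax, ay, az], ...]]. A call has 1 to 12 rows; each row is the pose to reach, as a shift and turn from the pose commanded when the call began, along the tool's axes at that moment; what a row does not reach only later rows make up. A row lasts 1/8 s, in which the tool goes at most 62.5 mm and 10.7 degrees, less where a joint would pass 70% of its speed; a pose out of reach is approached as far as the arm can. A call with a gripper value outside its range is refused whole. "jaw" is the opening, from 0 (shut) to 1 (fully open), set as the call begins (left out, the last holds). The fingers move at their own pace and stop on an object; the grip force is fixed at half the most. Time passes only in rows, so rows that repeat a pose let the fingers close. It gives the time, the measured TCP pose, the force and the opening at its end, in the units of the state.
- manip.get_obs(): the state, without advancing time (a new reading comes with each control period).
- manip.grab_frame(name): name is "scene" or "top" or "wrist"; returns the picture (480x640x3 uint8, red, green, blue); there is no depth.
- manip.camera_info(name): a dict with "K" (3x3 intrinsics, pixels), "R" (3x3) and "t" (3): a world point X has camera coordinates R X + t; the wrist camera has in their place "mount" (4x4, takes a point from camera to tool coordinates, whose origin is the TCP and whose axes are the tool frame's). Camera axes: x right, y down, z forward; pixel columns grow to the right and rows downward; lengths in m; the calibration is good to about 2 mm. A picture is of the moment at which its call begins: read the wrist's pose just before it. camera_info takes no time and is no camera call.
- manip.hand_in(): hands the job in, once; it reports no verdict.
The state is a dict: "t": time; "joints": joint angles; "dq": joint speeds; "joint_torque": joint torques, N m; "tcp_pos": TCP position; "tcp_rot": TCP orientation; "contact_force": force on the tool from outside, world axes, zero at the start; "wrist_torque": the same for the moment, N m; "opening": finger opening in m.
Only numpy, scipy, OpenCV 4.12 (cv2) and the standard library are available. Lean on these libraries where they do the work, as an engineer would, in place of code of your own. Each camera call takes 0.05 s, during which the arm holds its last target.

TASK

The engine is running on the clogged strainer (yellow valve lever): change its cooling water over to the clean one. Push the blue lever round with a fingertip until its valve is fully open, in line with its pipe and against the stop, and only then push the yellow lever round until it is fully shut, square across its pipe and against the stop. Only push the levers, never grip them, and leave the red bypass lever and the loose things as they are.

Things in the scene. Friction and masses are not known exactly. Their poses are not given: they have to be found in the camera images.
- skid: duplex sea-water strainer set on a grey base plate (460 mm along x, 430 mm along y, 8 mm thick), fixed. Origin at table level under the middle valve's stem; x along the pipes, away from the robot. 42 mm header pipes (axis 110 mm up, 360 mm long) run along y 85 mm in front of the stems and 290 mm behind. Strainers stand 167 mm high, the gauge at the back 185 mm.
- yellow_leg: the leg in service: ball valve with a yellow lever, and 165 mm behind it the clogged strainer (clear bowl full of brown and green weed, black head, 113 mm across, 167 mm high). Fixed. Origin: on the valve's upright stem axis, at table level; z up, x along its pipe, away from the robot. Pipe axis 110 mm up, pipe and valve up to 47 mm across. The three legs stand 150 mm apart, in any order.
- blue_leg: the standby leg: ball valve with a blue lever, and 165 mm behind it the clean strainer (clear bowl with a bright basket, black head, 113 mm across, 167 mm high). Fixed. Origin: on the valve's upright stem axis, at table level; z up, x along its pipe, away from the robot. Pipe axis 110 mm up, pipe and valve up to 47 mm across. The three legs stand 150 mm apart, in any order.
- red_leg: the bypass leg: ball valve with a red lever and a straight pipe with a union, no strainer. Fixed. Origin: on the valve's upright stem axis, at table level; z up, x along its pipe, away from the robot. Pipe axis 110 mm up, pipe and valve up to 47 mm across. The three legs stand 150 mm apart, in any order.
- yellow_lever (a joint): yellow lever's angle about the upright stem (rad): 0 = shut, lever across its pipe, pointing to +y of its leg; 1.571 = open, in line, pointing to -x of its leg (towards the robot). Grows anticlockwise seen from above. Rigid stops at both ends. Takes 0.5 N m (6 N of push 85 mm out); stays where left. Starts nearly or fully open.
- blue_lever (a joint): blue lever's angle about the upright stem (rad): 0 = shut, lever across its pipe, pointing to +y of its leg; 1.571 = open, in line, pointing to -x of its leg (towards the robot). Grows anticlockwise seen from above. Rigid stops at both ends. Takes 0.5 N m (6 N of push 85 mm out); stays where left. Starts shut or just cracked open (up to 0.35).
- red_lever (a joint): red lever's angle about the upright stem (rad): 0 = shut, lever across its pipe, pointing to +y of its leg; 1.571 = open, in line, pointing to -x of its leg (towards the robot). Grows anticlockwise seen from above. Rigid stops at both ends. Takes 0.5 N m (6 N of push 85 mm out); stays where left. Starts shut and must stay so.
- yellow_grip (a point): middle of the yellow lever's sleeve, 85 mm out from the stem axis, 166 mm above the table; y points outward along the lever, z up. The sleeve is 22 mm wide, 12 mm thick (160 to 172 mm above the table), from 42 to 117 mm out from the stem axis. Turns with the lever.
- blue_grip (a point): middle of the blue lever's sleeve, 85 mm out from the stem axis, 166 mm above the table; y points outward along the lever, z up. The sleeve is 22 mm wide, 12 mm thick (160 to 172 mm above the table), from 42 to 117 mm out from the stem axis. Turns with the lever.
- red_grip (a point): middle of the red lever's sleeve, 85 mm out from the stem axis, 166 mm above the table; y points outward along the lever, z up. The sleeve is 22 mm wide, 12 mm thick (160 to 172 mm above the table), from 42 to 117 mm out from the stem axis. Turns with the lever. Leave it alone.
- spare_basket: loose round steel strainer basket, 60 mm across, 86 mm high with its bail; stands on the base plate between the middle and left legs. Origin at the centre of its underside. Leave it.
- grease_tin: loose red tin, 60 mm across, 50 mm high; stands on the base plate between the middle and right legs. Origin at the centre of its underside. Leave it.
- drink_bottle: loose blue drinking bottle, 72 mm across, 200 mm high, by the front left corner of the skid. Origin at the centre of its underside. Leave it.
- spanner: loose steel spanner, 200 mm long, lying left of the skid. Leave it.
- screwdriver: loose screwdriver, 200 mm long, lying right of the skid. Leave it.
- impeller: loose black rubber pump impeller, 66 mm across, 30 mm high, right of the skid. Leave it.
- pulley: loose dark steel belt pulley, 80 mm across, 34 mm high, lying in front of the skid. Leave it.

How it is judged:
By the outcome, as a careful person would: the job done as asked, in the order asked, and still so for the second after the job is handed in, with the robot touching nothing.
It also fails if it takes over 51 s, if anything falls off the work surface, if the arm or the gripper's body presses on something with over 40 N, if the wrist force passes 120 N, or if a joint passes its speed limit or range.

## Working session

There is one attempt and no reset: what is moved stays moved. The work goes in short steps, Python scripts to look and compute and a tool call to move; the robot and the scene stay as the last step left them, time stands still between calls to the robot, and variables do not carry over. Pictures are saved under pics/ and viewed, and the job is handed in when it is done.

Besides the shell and the picture viewer there is one more tool, called after ">>>" as a command line: name --argument value ..., lists and objects as JSON in quotes. play_rows: Moves the arm, as the interface text tells. Its arguments: {"type":"object","properties":{"moves":{"type":"array","items":{"type":"array","items":{"type":"array","items":{"type":"number"}}}},"jaw":{"type":"number"}},"required":["moves"]}

```bash
mkdir -p pics; ls
python3 - <<'E'
from cell import manip
import cv2
o=manip.get_obs();print(o)
for n in("scene","top"):
    cv2.imwrite(f"pics/{n}0.png",manip.grab_frame(n)[:,:,::-1]);print(n,manip.camera_info(n))
print(manip.camera_info("wrist"))
E
```

```text
pics
{'t': 0.0, 'joints': array([-1.21571996e+00,  9.18422874e-02,  1.23190807e+00,  3.12920711e-06,
        1.81976774e+00, -5.66631330e-02]), 'dq': array([ 1.27194475e-03,  5.29049665e-05,  8.14264903e-06, -5.80391501e-04,
        1.03604725e-03, -1.24497322e-04]), 'joint_torque': array([ 4.59697676e-04, -4.58733380e+01, -4.18017626e+01, -4.06598183e-04,
        1.15417907e-02,  2.92807067e-05]), 'tcp_pos': array([ 0.24009304, -0.5497156 ,  0.30274811]), 'tcp_rot': array([ 0.38763738,  0.5921979 , -0.38682674,  0.59110403]), 'contact_force': array([-0.56515062, -0.9304057 , -0.14831897]), 'wrist_torque': array([-0.03104187,  0.03324896,  0.00912887]), 'opening': 0.08552793017480334}
scene {'K': array([[600.83714892,   0.        , 320.99660156],
       [  0.        , 600.83714892, 241.76580698],
       [  0.        ,   0.        ,   1.        ]]), 'R': array([[ 0.42280918,  0.90613965,  0.0119721 ],
       [ 0.76910535, -0.35181863, -0.53357343],
       [-0.47928004,  0.23480755, -0.845669  ]]), 't': array([-0.22924183, -0.35038138,  1.85485579])}
top {'K': array([[575.87692246,   0.        , 323.22772947],
       [  0.        , 575.87692246, 245.19227772],
       [  0.        ,   0.        ,   1.        ]]), 'R': array([[-0.00105527, -0.99962165,  0.02748536],
       [-0.99115232, -0.00260247, -0.1327038 ],
       [ 0.13272512, -0.02738222, -0.99077457]]), 't': array([-0.01277116,  0.5340894 ,  1.32365492])}
{'K': array([[398.77563584,   0.        , 320.78179584],
       [  0.        , 398.77563584, 235.10658714],
       [  0.        ,   0.        ,   1.        ]]), 'mount': array([[ 2.39601084e-04, -3.01089562e-01,  9.53595836e-01,
        -6.94910615e-02],
       [ 1.01713675e-03, -9.53595297e-01, -3.01089647e-01,
         7.73066503e-02],
       [ 9.99999454e-01,  1.04207877e-03,  7.77667918e-05,
        -2.54584619e-04],
       [ 0.00000000e+00,  0.00000000e+00,  0.00000000e+00,
         1.00000000e+00]])}
```

View pics/top0.png

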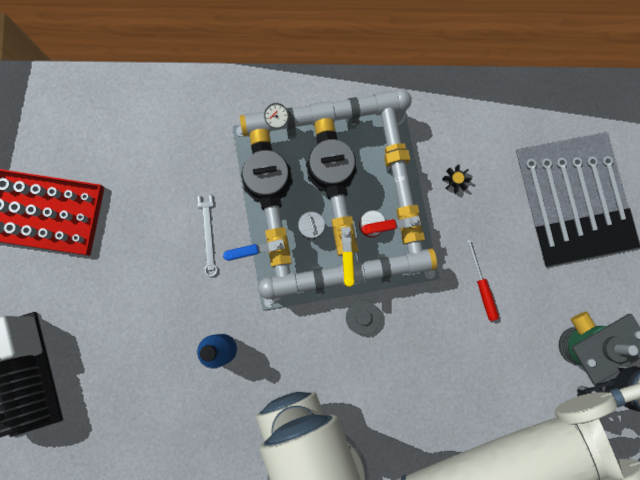

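View pics/scene0.png

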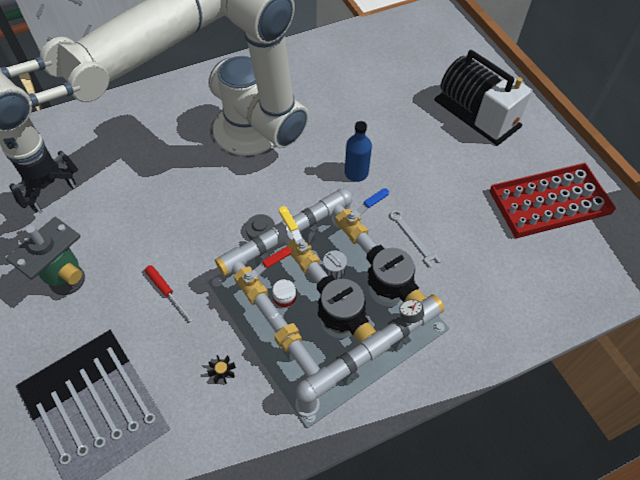

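```bash
cat > h.py <<'E'
import numpy as np,cv2
from cell import manip
def ray(n,uv):
    c=manip.camera_info(n);R,t=c["R"],c["t"]
    d=R.T@np.linalg.solve(c["K"],[uv[0],uv[1],1.]);return -R.T@t,d
def onz(n,uv,z):
    o,d=ray(n,uv);return o+d*(z-o[2])/d[2]
def proj(n,X):
    c=manip.camera_info(n);p=c["K"]@(c["R"]@np.array(X)+c["t"]);return p[:2]/p[2]
def tri(a,b):
    (o1,d1),(o2,d2)=ray("top",a),ray("scene",b)
    s=np.linalg.lstsq(np.c_[d1,-d2],o2-o1,rcond=None)[0]
    return (o1+d1*s[0]+o2+d2*s[1])/2,np.linalg.norm(o1+d1*s[0]-o2-d2*s[1])
RNG={"yellow":[(24,200,120),(32,255,255)],"blue":[(102,140,90),(118,255,255)],"red":[(0,170,90),(6,255,255)]}
ROI={"top":{"yellow":(335,245,365,295),"blue":(215,235,262,268),"red":(355,215,400,240)},
"scene":{"yellow":(270,200,305,240),"blue":(355,180,400,215),"red":(255,240,295,275)}}
def lev(n,im,k,roi=None):
    x0,y0,x1,y1=roi or ROI[n][k]
    m=cv2.inRange(cv2.cvtColor(im,cv2.COLOR_RGB2HSV),*map(np.array,RNG[k]))
    mm=np.zeros_like(m);mm[y0:y1,x0:x1]=m[y0:y1,x0:x1]
    q,l,s,c=cv2.connectedComponentsWithStats(mm)
    i=1+np.argmax(s[1:,4]);ys,xs=np.nonzero(l==i)
    return np.c_[xs,ys].astype(float),c[i],s[i]
E
python3 - <<'E'
from h import *
t=cv2.imread("pics/top0.png")[:,:,::-1];s=cv2.imread("pics/scene0.png")[:,:,::-1]
for k in RNG:
    p,c,st=lev("top",t,k);p2,c2,st2=lev("scene",s,k)
    X,e=tri(c,c2)
    W=np.array([onz("top",q,.170)[:2] for q in p]);m=W.mean(0)
    w,v=np.linalg.eigh(np.cov((W-m).T));a=v[:,1];pr=(W-m)@a;pw=(W-m)@v[:,0]
    print(k,c,st,c2,st2,"tri",X.round(4),e.round(4),"plane",m.round(4),"ax",a.round(3),np.degrees(np.arctan2(a[1],a[0])).round(1),"len",np.ptp(pr).round(4),np.ptp(pw).round(4),(m+a*pr.max()).round(4),(m+a*pr.min()).round(4))
z=cv2.resize(t[80:320,220:450],None,fx=3.4,fy=2.5*1,interpolation=cv2.INTER_CUBIC)
cv2.imwrite("pics/z.png",cv2.resize(t[90:310,200:450],None,fx=2.7,fy=2.7,interpolation=cv2.INTER_CUBIC)[:,:,::-1])
E
```

```text
yellow [347.97560976 268.23780488] [342 252  12  35 328] [291.5 230. ] [291 230   2   1   2] tri [ 0.4741 -0.0587  0.1209] 0.0126 plane [ 0.4671 -0.061 ] ax [-0.999 -0.053] -177.0 len 0.0727 0.0212 [ 0.4295 -0.063 ] [ 0.5021 -0.0591]
blue [240.54626866 251.94328358] [223 244  35  16 335] [376.27586207 197.41871921] [364 188  25  20 203] tri [0.5024 0.1682 0.1657] 0.0033 plane [0.5013 0.1662] ax [-0.233  0.972] 103.5 len 0.0738 0.021 [0.4925 0.2029] [0.5097 0.1311]
red [378.62820513 226.63782051] [361 220  35  14 312] [276.5708502  256.84210526] [263 247  28  21 247] tri [ 0.5579 -0.1268  0.1644] 0.0027 plane [ 0.5565 -0.1273] ax [-0.19   0.982] 101.0 len 0.0748 0.0205 [ 0.5492 -0.0894] [ 0.5634 -0.1628]
```

View pics/z.png

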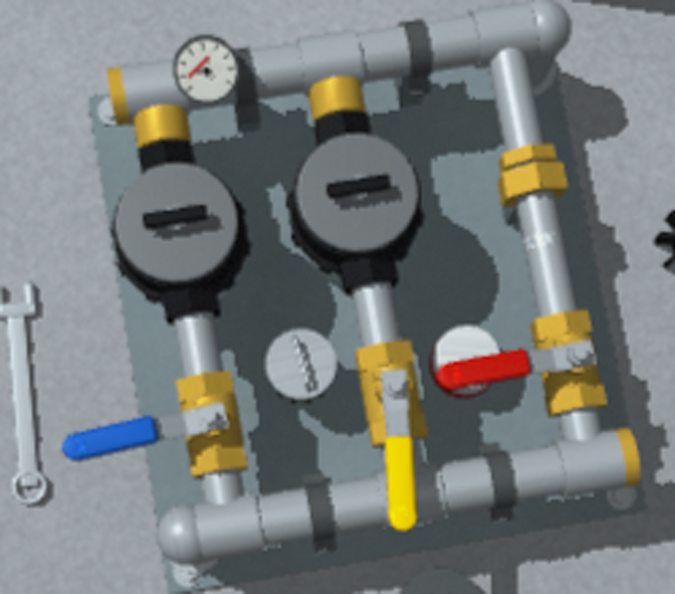

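```bash
cat >> h.py <<'E'
from scipy.spatial.transform import Rotation as Ro
def ang(v): return np.degrees(np.arctan2(v[1],v[0]))
def st():
    o=manip.get_obs();R=Ro.from_quat(o["tcp_rot"]).as_matrix()
    print("t",round(o["t"],3),"p",o["tcp_pos"].round(4),"x",R[:,0].round(3),"yaw y",ang(R[:,1]).round(1),"yaw z",ang(R[:,2]).round(1),"q",o["joints"].round(2),"F",o["contact_force"].round(1),"open",round(o["opening"],4))
    return o,R
E
python3 - <<'E'
from h import *
o,R=st()
print("bottle",onz("top",(210,354),.2), onz("top",(266,173),.167),onz("top",(332,162),.167))
t=cv2.imread("pics/top0.png")
E
```

```text
t 0.1 p [ 0.2401 -0.5497  0.3028] x [-0.001  0.002 -1.   ] yaw y 23.6 yaw z -66.4 q [-1.22  0.09  1.23  0.    1.82 -0.06] F [ 0.8  0.1 -0.3] open 0.0851
bottle [0.29074118 0.22019762 0.2       ] [0.67359436 0.11481909 0.167     ] [ 0.69901396 -0.02799694  0.167     ]
```

>>> play_rows --moves '[[[-3,4,-4,0,0,0],[-3,8,-8,2,0,0],[-3,13,-13,3,0,0],[-3,18,-18,4,0,0],[-3,23,-22.5,5,0,0],[-3,28,-27.5,6,0,0],[-3,33,-32.5,7,0,0],[-3,38,-37.5,8,0,0],[-3,43,-42,9,0,0],[-3,48,-47,10,0,0],[-3,53,-52,10,0,0],[-3,56.3,-55,10,0,0]]]' --jaw 0

```text
t: 1.6
tcp_pos: [0.5173, 0.1364, 0.3336]
tcp_rot: [0.437, 0.556, -0.437, 0.556]
contact_force: [1.3, -0.8, 1.2]
opening: 0.0001
```

>>> play_rows --moves '[[[0,0,0,0,0,0],[0,0,0,0,0,0]]]'

```text
t: 1.85
tcp_pos: [0.5169, 0.1342, 0.3333]
tcp_rot: [0.437, 0.556, -0.438, 0.556]
contact_force: [-0.3, -1.2, 0.6]
opening: 0.0002
```

Run:
```python
from h import *
o,R=st();print(manip.nose_length)
w=manip.camera_info("wrist");M=w["mount"]
im=manip.grab_frame("wrist");cv2.imwrite("pics/w1.png",im[:,:,::-1])
im=manip.grab_frame("scene");cv2.imwrite("pics/s1.png",im[:,:,::-1])
```

```text
t 1.85 p [0.5169 0.1342 0.3333] x [-0.001 -0.001 -1.   ] yaw y 13.6 yaw z -76.4 q [ 0.19 -0.08  1.35 -0.    1.87  1.52] F [-0.3 -1.2  0.6] open 0.0002
0.0726
```

View pics/w1.png

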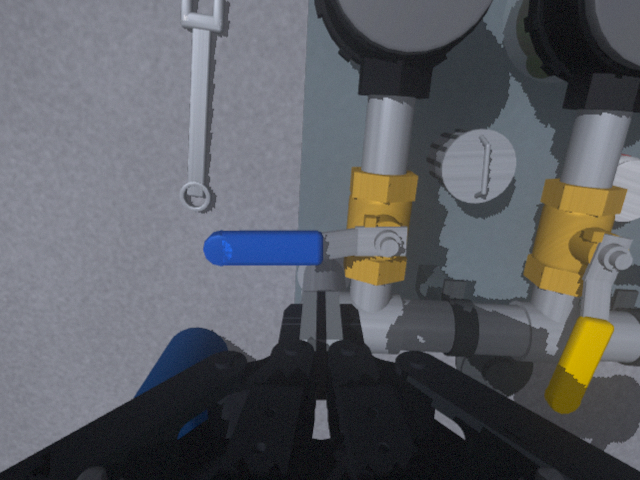

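View pics/s1.png

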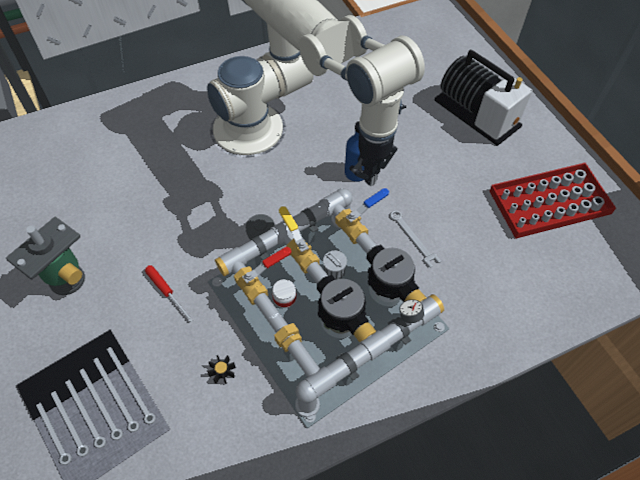

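```bash
cat >> h.py <<'E'
def wz(o,uv,z):
    w=manip.camera_info("wrist");M=w["mount"];R=Ro.from_quat(o["tcp_rot"]).as_matrix()
    d=R@(M[:3,:3]@np.linalg.solve(w["K"],[uv[0],uv[1],1.]));c=o["tcp_pos"]+R@M[:3,3]
    return c+d*(z-c[2])/d[2]
def wlev(o,im,k,roi):
    p,c,s=lev("",im,k,roi);W=np.array([wz(o,q,.171)[:2] for q in p]);m=W.mean(0)
    w,v=np.linalg.eigh(np.cov((W-m).T));a=v[:,1];pr=(W-m)@a;pw=(W-m)@v[:,0]
    print(k,c.round(),m.round(4),ang(a).round(1),"len",np.ptp(pr).round(4),np.ptp(pw).round(4),(m+a*pr.max()).round(4),(m+a*pr.min()).round(4))
E
python3 - <<'E'
from h import *
o,R=st();im=cv2.imread("pics/w1.png")[:,:,::-1]
wlev(o,im,"blue",(190,210,340,290));wlev(o,im,"yellow",(530,300,640,430))
print(wz(o,(388,245),.175),wz(o,(618,257),.175))
E
```

```text
t 1.95 p [0.5168 0.1332 0.3341] x [ 0. -0. -1.] yaw y 13.5 yaw z -76.5 q [ 0.19 -0.08  1.35 -0.    1.87  1.52] F [ 0.4  0.1 -0.2] open -0.0001Traceback (most recent call last):
  File "<stdin>", line 3, in <module>
  File "h.py", line 35, in wlev
    p,c,s=lev("",im,k,roi);W=np.array([wz(o,q,.171)[:2] for q in p]);m=W.mean(0)
                                       ~~^^^^^^^^^^
  File "h.py", line 31, in wz
    w=manip.camera_info("wrist");M=w["mount"];R=Ro.from_quat(o["tcp_rot"]).as_matrix()
ValueError: time passes only in moves, steps and waits
```

```bash
sed -i 's/w=manip.camera_info("wrist");M=w\["mount"\];R=/w=WI;M=w["mount"];R=/' h.py; echo 'WI=manip.camera_info("wrist")' >> h.py
python3 - <<'E'
from h import *
o,R=st();im=cv2.imread("pics/w1.png")[:,:,::-1]
wlev(o,im,"blue",(190,210,340,290));wlev(o,im,"yellow",(530,300,640,430))
print(wz(o,(388,245),.175),wz(o,(618,257),.175))
E
```

```text
t 1.95 p [0.5168 0.1332 0.3341] x [ 0. -0. -1.] yaw y 13.5 yaw z -76.5 q [ 0.19 -0.08  1.35 -0.    1.87  1.52] F [ 0.4  0.1 -0.2] open -0.0001
blue [264. 248.] [0.5044 0.1663] 104.1 len 0.0737 0.0223 [0.4952 0.2031] [0.5131 0.1317]
yellow [586. 349.] [ 0.4844 -0.0576] -169.5 len 0.0541 0.0295 [ 0.4546 -0.0631] [ 0.5077 -0.0533]
[0.52519046 0.09349499 0.175     ] [ 0.55074705 -0.04551934  0.175     ]
```

>>> play_rows --moves '[[[0,1.6,-2,0,0,0],[0,3.2,-4,0,0,0],[1,3.2,-4,0,0,0],[4,3.2,-4,0,0,0],[7,3.2,-4,0,0,0],[9,3.2,-4,0,0,0],[10.7,3.2,-4,0,0,0],[10.7,3.2,-4,0,0,0],[10.7,3.2,-4,0,0,0]]]'

```text
t: 3.08
tcp_pos: [0.5391, 0.1807, 0.2281]
tcp_rot: [0.438, 0.555, -0.437, 0.556]
contact_force: [-0.0, -0.7, -0.1]
opening: 0.0
```

Run:
```python
from h import *
o,R=st()
cv2.imwrite("pics/w2.png",manip.grab_frame("wrist")[:,:,::-1])
cv2.imwrite("pics/s2.png",manip.grab_frame("scene")[120:280,220:460,::-1].repeat(3,0).repeat(3,1))
```

```text
t 3.075 p [0.5391 0.1807 0.2281] x [ 0.002  0.    -1.   ] yaw y 13.6 yaw z -76.4 q [ 0.26  0.    1.46 -0.    1.68  1.6 ] F [-0.  -0.7 -0.1] open 0.0
```

View pics/w2.png

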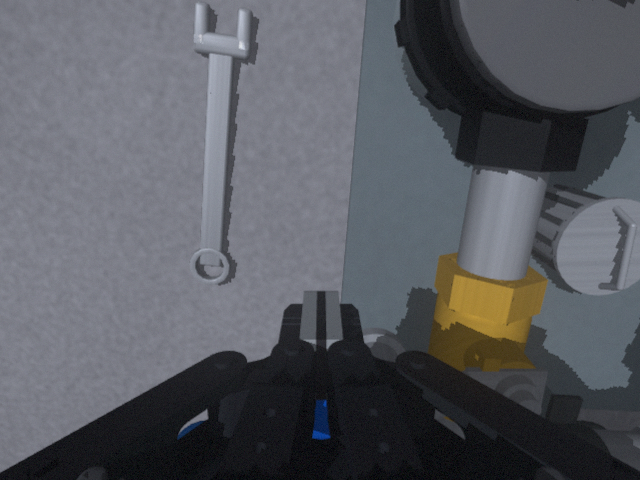

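View pics/s2.png

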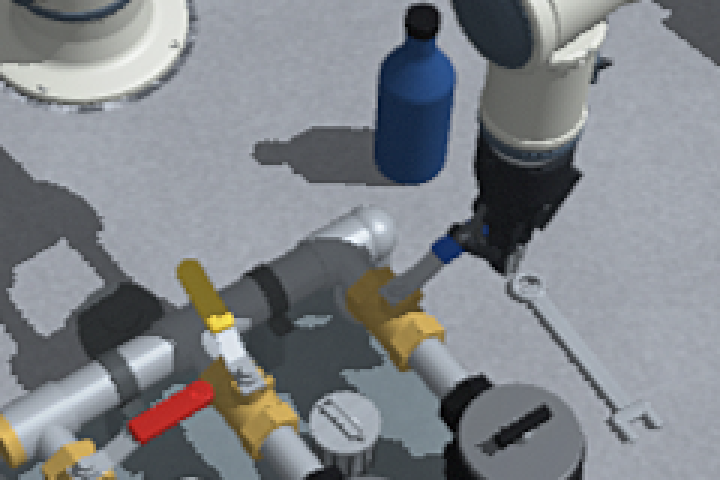

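```bash
cat >> h.py <<'E'
def P(B,phi,r,d,s=1):
    f=np.radians(phi);u=np.array([np.cos(f),np.sin(f)]);n=s*np.array([u[1],-u[0]]);return np.array(B)+r*u+d*n
def rows(p0,yy,yz,phi0,pts,z):
    y=np.array([np.cos(np.radians(yy)),np.sin(np.radians(yy))]);zz=np.array([np.cos(np.radians(yz)),np.sin(np.radians(yz))])
    for (B,phi,r,d,s) in pts:
        e=P(B,phi,r,d,s)-p0[:2];print([round((p0[2]-z)*100,1),round(100*e@y,1),round(100*e@zz,1),round(-(phi-phi0),0),0,0],end=", ")
    print()
E
python3 - <<'E'
from h import *
o,R=st();B=(.5215,.089)
pts=[(B,104,.085,.030,1)]+[(B,f,.085,.022,1) for f in (105,109,115,122,130,138,146,154,162,170,176)]
rows(o["tcp_pos"],13.5,-76.5,104,pts,.226)
E
```

```text
t 3.175 p [0.5392 0.1809 0.2284] x [ 0.002  0.001 -1.   ] yaw y 13.6 yaw z -76.4 q [ 0.26  0.    1.45 -0.    1.68  1.6 ] F [-0.3  0.5  0.2] open -0.0002
[np.float64(0.2), np.float64(-0.9), np.float64(-0.0), 0, 0, 0], [np.float64(0.2), np.float64(-1.9), np.float64(-0.0), -1, 0, 0], [np.float64(0.2), np.float64(-2.5), np.float64(-0.2), -5, 0, 0], [np.float64(0.2), np.float64(-3.4), np.float64(-0.2), -11, 0, 0], [np.float64(0.2), np.float64(-4.5), np.float64(-0.2), -18, 0, 0], [np.float64(0.2), np.float64(-5.7), np.float64(-0.1), -26, 0, 0], [np.float64(0.2), np.float64(-6.9), np.float64(0.3), -34, 0, 0], [np.float64(0.2), np.float64(-8.0), np.float64(0.8), -42, 0, 0], [np.float64(0.2), np.float64(-9.0), np.float64(1.4), -50, 0, 0], [np.float64(0.2), np.float64(-10.0), np.float64(2.2), -58, 0, 0], [np.float64(0.2), np.float64(-10.8), np.float64(3.1), -66, 0, 0], [np.float64(0.2), np.float64(-11.3), np.float64(3.9), -72, 0, 0],
```

>>> play_rows --moves '[[[0.2,-0.9,0,0,0,0],[0.2,-1.9,0,-1,0,0],[0.2,-2.5,-0.2,-5,0,0],[0.2,-3.4,-0.2,-11,0,0],[0.2,-4.5,-0.2,-18,0,0],[0.2,-5.7,-0.1,-26,0,0],[0.2,-6.9,0.3,-34,0,0],[0.2,-8.0,0.8,-42,0,0],[0.2,-9.0,1.4,-50,0,0],[0.2,-10.0,2.2,-58,0,0],[0.2,-10.8,3.1,-66,0,0],[0.2,-11.3,3.9,-72,0,0]]]'

```text
t: 4.68
tcp_pos: [0.438, 0.1175, 0.2254]
tcp_rot: [0.026, 0.706, -0.023, 0.708]
contact_force: [3.7, 8.3, -1.5]
opening: -0.0004
```

>>> play_rows --moves '[[[0,0,0,0,0,0]]]'

```text
t: 4.8
tcp_pos: [0.4379, 0.1167, 0.2254]
tcp_rot: [0.027, 0.706, -0.026, 0.707]
contact_force: [3.1, 3.4, -0.7]
opening: 0.0
```

Run:
```python
from h import *
o,R=st();B=(.5215,.089)
cv2.imwrite("pics/t3.png",manip.grab_frame("top")[80:320,180:450,::-1].repeat(2,0).repeat(2,1))
cv2.imwrite("pics/s3.png",manip.grab_frame("scene")[120:280,220:460,::-1].repeat(3,0).repeat(3,1))
rows(o["tcp_pos"],ang(R[:,1]),ang(R[:,2]),176,[(B,f,.085,.022,1) for f in (180,184,187,189,190,192,194)],o["tcp_pos"][2])
```

```text
t 4.8 p [0.4379 0.1167 0.2254] x [ 0.003  0.002 -1.   ] yaw y 85.7 yaw z -4.3 q [ 0.18 -0.32  1.75  0.    1.71  0.26] F [ 3.1  3.4 -0.7] open 0.0
[np.float64(0.0), np.float64(-0.6), np.float64(-0.1), -4, 0, 0], [np.float64(0.0), np.float64(-1.2), np.float64(-0.2), -8, 0, 0], [np.float64(0.0), np.float64(-1.6), np.float64(-0.2), -11, 0, 0], [np.float64(0.0), np.float64(-1.9), np.float64(-0.2), -13, 0, 0], [np.float64(0.0), np.float64(-2.1), np.float64(-0.2), -14, 0, 0], [np.float64(0.0), np.float64(-2.4), np.float64(-0.2), -16, 0, 0], [np.float64(0.0), np.float64(-2.7), np.float64(-0.2), -18, 0, 0],
```

View pics/t3.png

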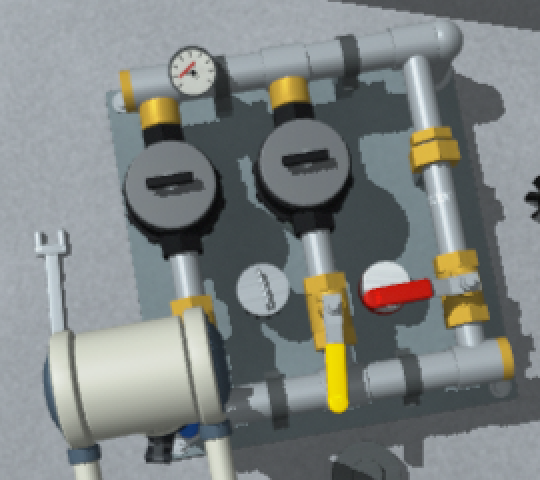

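View pics/s3.png

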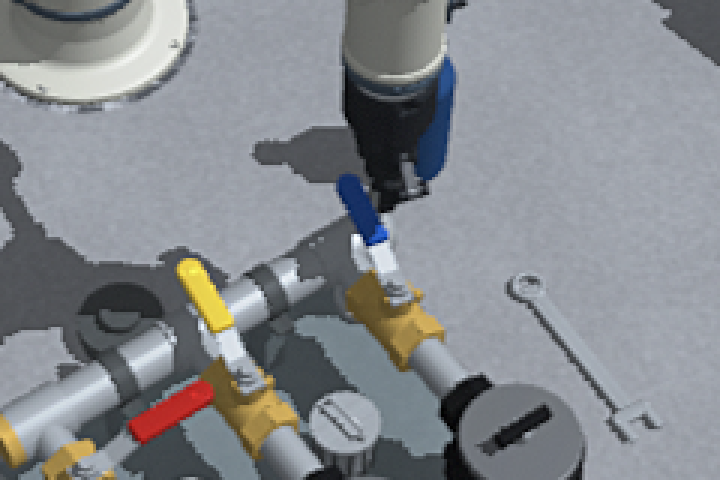

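>>> play_rows --moves '[[[0,-0.6,-0.1,-4,0,0],[0,-1.0,-0.2,-7,0,0],[0,-1.4,-0.2,-10,0,0],[0,-1.7,-0.2,-12,0,0],[0,-1.9,-0.2,-13,0,0],[0,-1.9,-0.2,-13,0,0]]]'

```text
t: 5.65
tcp_pos: [0.4342, 0.0984, 0.2253]
tcp_rot: [-0.053, 0.705, 0.054, 0.705]
contact_force: [0.9, 5.7, 1.4]
opening: -0.0002
```

>>> play_rows --moves '[[[0,-0.2,0,-1,0,0],[0,-0.2,0,-1,0,0]]]'

```text
t: 5.9
tcp_pos: [0.4342, 0.0971, 0.2253]
tcp_rot: [-0.059, 0.705, 0.061, 0.704]
contact_force: [-1.3, 9.2, 2.5]
opening: -0.0004
```

>>> play_rows --moves '[[[0,-0.3,0,0,0,0],[0,-0.3,0,0,0,0]]]'

```text
t: 6.15
tcp_pos: [0.4343, 0.0965, 0.2254]
tcp_rot: [-0.057, 0.705, 0.064, 0.704]
contact_force: [-2.9, 19.4, 2.7]
opening: 0.0
```

>>> play_rows --moves '[[[0,-0.2,0,0,0,0],[0,-0.2,0,0,0,0]]]'

```text
t: 6.4
tcp_pos: [0.4343, 0.0962, 0.2254]
tcp_rot: [-0.057, 0.705, 0.066, 0.704]
contact_force: [-5.8, 27.3, 2.4]
opening: 0.0003
```

>>> play_rows --moves '[[[0,1.5,0,0,0,0],[0,3,0,0,0,0],[-2,4,0,0,0,0],[-6,4,0,0,0,0],[-10,4,0,0,0,0],[-10,8,-4,0,0,0],[-10,12,-8,0,0,0],[-10,12,-8,0,0,0]]]'

```text
t: 7.4
tcp_pos: [0.3348, 0.1971, 0.3273]
tcp_rot: [-0.06, 0.703, 0.061, 0.706]
contact_force: [1.4, -0.3, 0.2]
opening: 0.0001
```

Run:
```python
from h import *
o,R=st()
t=manip.grab_frame("top");s=manip.grab_frame("scene");w=manip.grab_frame("wrist")
cv2.imwrite("pics/t4.png",t[:,:,::-1]);cv2.imwrite("pics/s4.png",s[:,:,::-1]);cv2.imwrite("pics/w4.png",w[:,:,::-1])
```

```text
t 7.4 p [0.3348 0.1971 0.3273] x [ 0.003  0.002 -1.   ] yaw y 99.9 yaw z 9.9 q [ 0.44 -0.48  1.68  0.    1.93  0.27] F [ 1.4 -0.3  0.2] open 0.0001
```

View pics/t4.png

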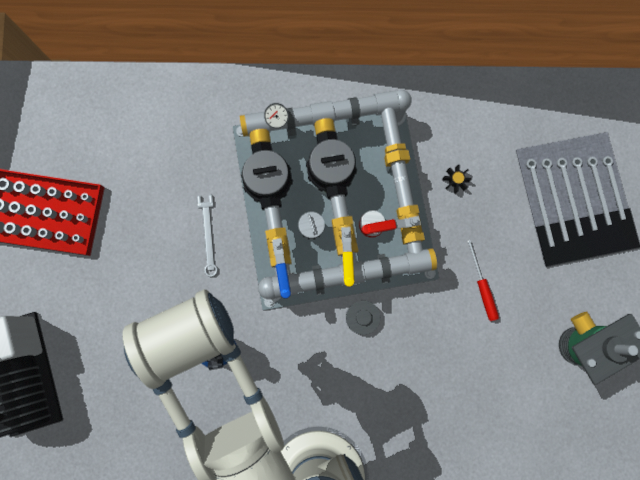

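View pics/w4.png

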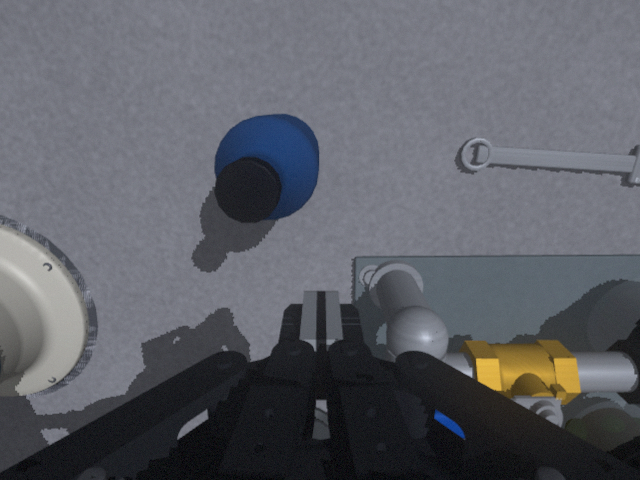

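```bash
cat >> h.py <<'E'
def tl(t,k,roi):
    c=manip.camera_info("top");p,ce,s=lev("top",t,k,roi)
    A=c["R"].T@np.linalg.inv(c["K"]);o=-c["R"].T@c["t"]
    d=(A@np.c_[p,np.ones(len(p))].T).T;W=(o+d*((.170-o[2])/d[:,2])[:,None])[:,:2]
    m=W.mean(0);w,v=np.linalg.eigh(np.cov((W-m).T));a=v[:,1]
    print(k,len(p),m.round(4),ang(a).round(1));return m
E
python3 - <<'E'
from h import *
t=cv2.imread("pics/t4.png")[:,:,::-1]
m=tl(t,"blue",(268,250,300,305));print(m-.0795*np.array([np.cos(np.radians(190)),np.sin(np.radians(190))]))
tl(t,"yellow",(335,245,365,295));tl(t,"red",(355,215,400,240))
E
```

```text
blue 345 [0.4416 0.0762] -169.9
[0.51988268 0.08998867]
yellow 325 [ 0.4672 -0.0609] -177.1
red 311 [ 0.5565 -0.1272] 101.1
```

>>> play_rows --moves '[[[0,-4,1,1,0,0],[0,-9,2.2,2,0,0],[0,-14,3.4,3,0,0],[0,-19,4.6,4,0,0],[0,-24,5.8,5,0,0],[0,-28,6.8,6,0,0],[0,-31.5,7.6,7,0,0],[0,-31.5,7.6,7,0,0],[0,-31.5,7.6,7,0,0],[1,-31.5,7.6,7,0,0]]]'

```text
t: 8.8
tcp_pos: [0.4644, -0.102, 0.3156]
tcp_rot: [-0.016, 0.706, 0.016, 0.708]
contact_force: [-0.8, 1.1, -0.4]
opening: -0.0001
```

Run:
```python
from h import *
o,R=st()
w=manip.grab_frame("wrist");cv2.imwrite("pics/w5.png",w[:,:,::-1])
t=manip.grab_frame("top");cv2.imwrite("pics/t5.png",t[80:320,180:450,::-1].repeat(2,0).repeat(2,1))
B=(.5465,-.058);rows(o["tcp_pos"],ang(R[:,1]),ang(R[:,2]),183,[(B,183,.085,.038,-1)],.226)
```

```text
t 8.8 p [ 0.4644 -0.102   0.3156] x [ 0.002 -0.    -1.   ] yaw y 92.6 yaw z 2.6 q [-0.29 -0.24  1.53  0.    1.86 -0.33] F [-0.8  1.1 -0.4] open -0.0001
[np.float64(9.0), np.float64(0.2), np.float64(-0.1), 0, 0, 0],
```

View pics/w5.png

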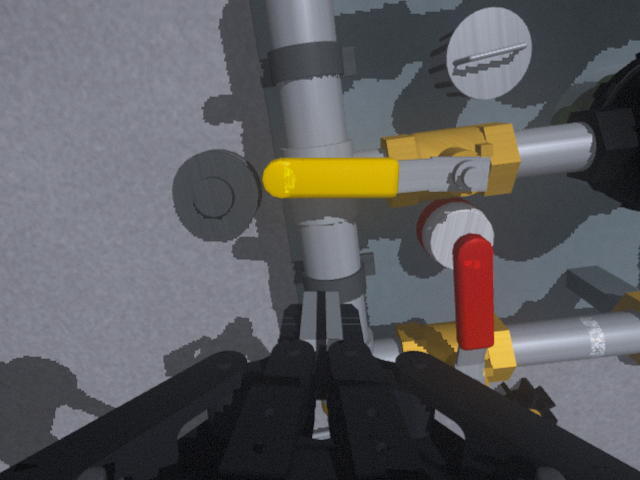

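View pics/t5.png

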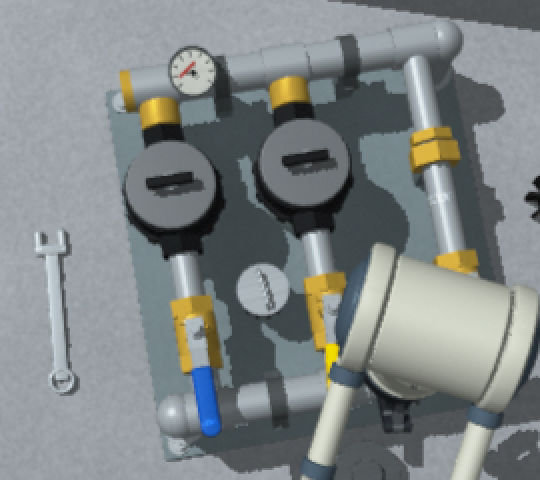

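>>> play_rows --moves '[[[2,0.2,0,0,0,0],[5,0.2,0,0,0,0],[7,0.2,0,0,0,0],[8.8,0.2,0,0,0,0],[8.8,0.2,0,0,0,0],[8.8,0.2,0,0,0,0]]]'

```text
t: 9.65
tcp_pos: [0.4645, -0.1005, 0.2278]
tcp_rot: [-0.016, 0.706, 0.016, 0.707]
contact_force: [-1.0, 0.6, 0.1]
opening: 0.0002
```

Run:
```python
from h import *
o,R=st()
s=manip.grab_frame("scene");cv2.imwrite("pics/s6.png",s[120:280,180:420,::-1].repeat(3,0).repeat(3,1))
B=(.5465,-.058);rows(o["tcp_pos"],ang(R[:,1]),ang(R[:,2]),183,[(B,183,.082,.030,-1)]+[(B,f,r,.022,-1) for f,r in ((182,.081),(178,.08),(172,.079),(165,.077),(157,.075),(149,.073),(141,.071),(133,.07),(125,.07),(117,.07),(112,.07))],.228)
```

```text
t 9.65 p [ 0.4645 -0.1005  0.2278] x [ 0.001 -0.    -1.   ] yaw y 92.6 yaw z 2.6 q [-0.28 -0.25  1.69 -0.    1.7  -0.33] F [-1.   0.6  0.1] open 0.0002
[np.float64(-0.0), np.float64(0.8), np.float64(0.2), 0, 0, 0], [np.float64(-0.0), np.float64(1.8), np.float64(0.3), 1, 0, 0], [np.float64(-0.0), np.float64(2.3), np.float64(0.2), 5, 0, 0], [np.float64(-0.0), np.float64(3.2), np.float64(0.2), 11, 0, 0], [np.float64(-0.0), np.float64(4.1), np.float64(0.4), 18, 0, 0], [np.float64(-0.0), np.float64(5.1), np.float64(0.7), 26, 0, 0], [np.float64(-0.0), np.float64(6.1), np.float64(1.1), 34, 0, 0], [np.float64(-0.0), np.float64(6.9), np.float64(1.6), 42, 0, 0], [np.float64(-0.0), np.float64(7.8), np.float64(2.2), 50, 0, 0], [np.float64(-0.0), np.float64(8.6), np.float64(2.8), 58, 0, 0], [np.float64(-0.0), np.float64(9.3), np.float64(3.5), 66, 0, 0], [np.float64(-0.0), np.float64(9.7), np.float64(4.0), 71, 0, 0],
```

View pics/s6.png

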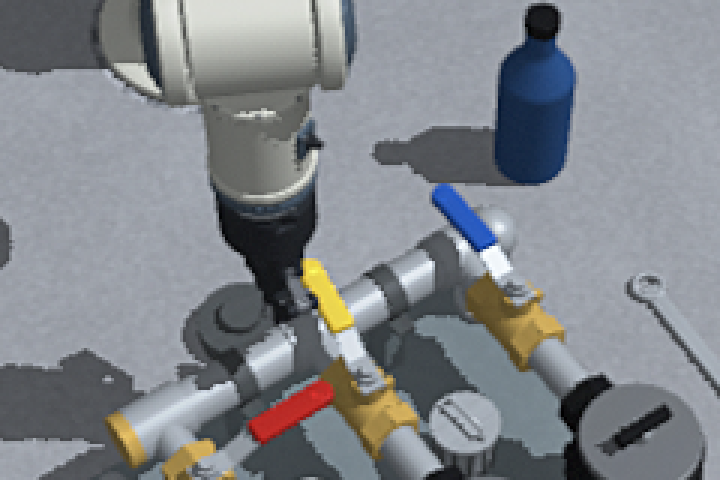

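>>> play_rows --moves '[[[0,0.8,0.2,0,0,0],[0,1.8,0.3,1,0,0],[0,2.3,0.2,5,0,0],[0,3.2,0.2,11,0,0],[0,4.1,0.4,18,0,0],[0,5.1,0.7,26,0,0],[0,6.1,1.1,34,0,0],[0,6.9,1.6,42,0,0],[0,7.8,2.2,50,0,0],[0,8.6,2.8,58,0,0],[0,9.3,3.5,66,0,0],[0,9.7,4.0,71,0,0]]]'

```text
t: 11.2
tcp_pos: [0.4982, -0.0007, 0.2273]
tcp_rot: [0.397, 0.586, -0.399, 0.583]
contact_force: [-11.1, 1.3, 3.8]
opening: 0.0001
```

>>> play_rows --moves '[[[0,0,0,0,0,0]]]'

```text
t: 11.32
tcp_pos: [0.4988, -0.0006, 0.2272]
tcp_rot: [0.397, 0.586, -0.398, 0.584]
contact_force: [-6.4, 1.9, 1.6]
opening: 0.0001
```

Run:
```python
from h import *
o,R=st()
s=manip.grab_frame("scene");cv2.imwrite("pics/s7.png",s[120:280,180:420,::-1].repeat(3,0).repeat(3,1))
B=(.5465,-.058);rows(o["tcp_pos"],ang(R[:,1]),ang(R[:,2]),112,[(B,f,.07,.022,-1) for f in (110,107,104,102,100,98,96)],.228)
```

```text
t 11.325 p [ 0.4988 -0.0006  0.2272] x [-0.003  0.001 -1.   ] yaw y 21.6 yaw z -68.4 q [-0.07 -0.18  1.63  0.    1.7   1.12] F [-6.4  1.9  1.6] open 0.0001
[np.float64(-0.1), np.float64(0.3), np.float64(0.0), 2, 0, 0], [np.float64(-0.1), np.float64(0.7), np.float64(-0.1), 5, 0, 0], [np.float64(-0.1), np.float64(1.1), np.float64(-0.1), 8, 0, 0], [np.float64(-0.1), np.float64(1.3), np.float64(-0.2), 10, 0, 0], [np.float64(-0.1), np.float64(1.6), np.float64(-0.2), 12, 0, 0], [np.float64(-0.1), np.float64(1.8), np.float64(-0.2), 14, 0, 0], [np.float64(-0.1), np.float64(2.1), np.float64(-0.2), 16, 0, 0],
```

View pics/s7.png

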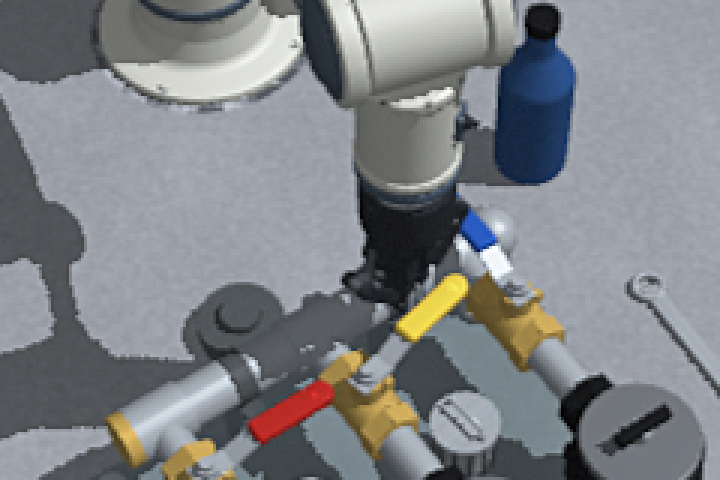

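>>> play_rows --moves '[[[0,0.3,0,2,0,0],[0,0.6,0,4,0,0],[0,0.9,-0.1,7,0,0],[0,1.2,-0.1,9,0,0],[0,1.4,-0.2,11,0,0],[0,1.4,-0.2,11,0,0]]]'

```text
t: 12.12
tcp_pos: [0.5109, 0.0064, 0.2272]
tcp_rot: [0.451, 0.545, -0.452, 0.543]
contact_force: [-7.3, 2.8, 2.2]
opening: 0.0001
```

>>> play_rows --moves '[[[0,0.2,0,1,0,0],[0,0.2,0,1,0,0]]]'

```text
t: 12.38
tcp_pos: [0.5128, 0.0071, 0.2271]
tcp_rot: [0.456, 0.542, -0.457, 0.539]
contact_force: [-8.2, 3.3, 2.2]
opening: -0.0002
```

>>> play_rows --moves '[[[0,0.3,0,0,0,0],[0,0.3,0,0,0,0]]]'

```text
t: 12.62
tcp_pos: [0.5141, 0.0074, 0.2272]
tcp_rot: [0.454, 0.543, -0.458, 0.537]
contact_force: [-17.1, 2.1, 5.0]
opening: -0.0001
```

>>> play_rows --moves '[[[0,0.3,0,0,0,0],[0,0.3,0,0,0,0]]]'

```text
t: 12.88
tcp_pos: [0.5148, 0.0075, 0.2271]
tcp_rot: [0.453, 0.545, -0.46, 0.536]
contact_force: [-30.8, 0.9, 11.4]
opening: 0.0003
```

Against the stop. Back off and lift away.

>>> play_rows --moves '[[[0,-1.5,0,0,0,0],[0,-3,0,0,0,0],[-2,-3.5,0,0,0,0],[-6,-3.5,0,0,0,0],[-10,-3.5,0,0,0,0],[-11,-5,5,0,0,0],[-11,-8,10,0,0,0],[-11,-10,15,0,0,0],[-11,-11,20,0,0,0],[-11,-11,25,0,0,0],[-11,-11,25,0,0,0],[-11,-11,25,0,0,0]]]'

```text
t: 14.38
tcp_pos: [0.4535, -0.258, 0.3381]
tcp_rot: [0.457, 0.54, -0.456, 0.54]
contact_force: [-0.6, 0.4, -0.4]
opening: 0.0002
```

Run:
```python
from h import *
o,R=st()
t=manip.grab_frame("top");s=manip.grab_frame("scene")
cv2.imwrite("pics/t8.png",t[:,:,::-1]);cv2.imwrite("pics/s8.png",s[:,:,::-1])
tl(t,"blue",(268,250,300,305));tl(t,"yellow",(290,220,340,260));tl(t,"red",(355,215,400,240))
```

```text
t 14.375 p [ 0.4535 -0.258   0.3381] x [ 0.001 -0.    -1.   ] yaw y 9.6 yaw z -80.4 q [-0.58 -0.11  1.37  0.    1.88  0.82] F [-0.6  0.4 -0.4] open 0.0002
blue 345 [0.4416 0.0762] -169.9
yellow 319 [0.5317 0.02  ] 99.7
red 311 [ 0.5565 -0.1272] 101.1
```

View pics/t8.png

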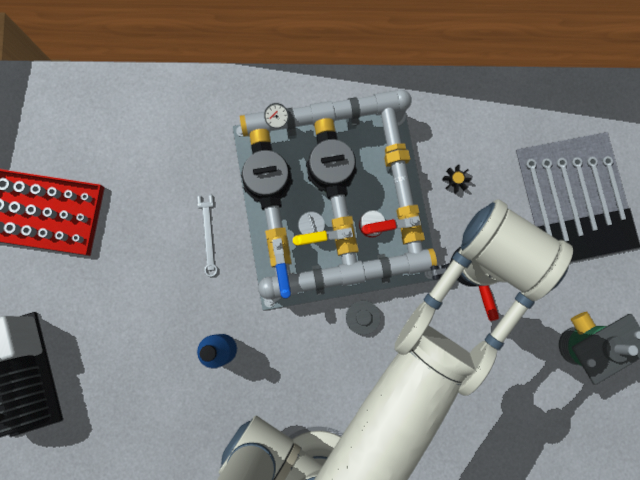

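View pics/s8.png

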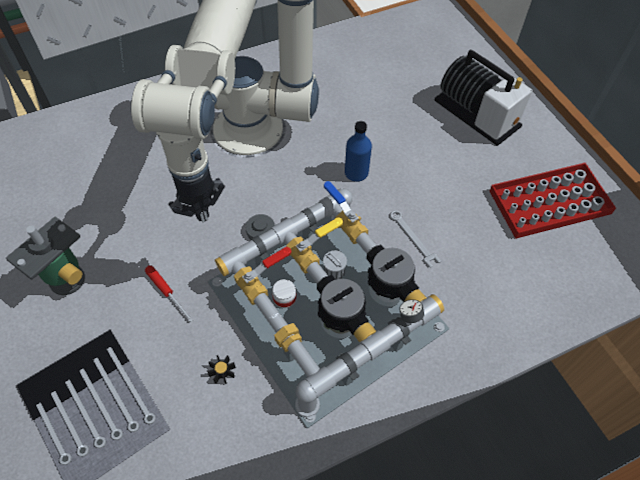

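The pictures show blue in line with its pipe (pixel 282,280), yellow square across (310,239), red unmoved (378,227) and the loose things where they were. The arm is clear.

```bash
python3 -c "
from cell import manip
print(manip.hand_in())"
```

```text
the job is handed in; nothing more can be done
None
```

The cooling water is changed over. I pushed the blue lever fully open first, then the yellow lever fully shut, using the closed fingertips and without gripping either. The job was handed in at about 14.5 s of the 51 s.

- **Blue lever:** it stopped moving as the push rose to about 28 N, so it is against its stop. The top camera puts it at 190.1° in the world, and the pipe line is about 190°.
- **Yellow lever:** it stopped moving as the push rose to about 33 N. The top camera puts it at 99.7°, about 90° from blue, as it should be with both on their stops.
- **Red lever and loose things:** the red lever measured the same before and after (101.1°). The loose things look unmoved in the last pictures, except the screwdriver, which the arm partly hides in the top view but is clear in the scene view. The arm ended clear, with no contact force.

Two measurements disagreed slightly. The red lever reads about 1° past square to the pipe direction. My rough by-eye strainer lid centres came out about 9 mm nearer the robot than the stem positions imply. I relied on the levers and on feeling the stops instead.

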